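Switch the lamp tester off and hold its guard open for a bulb change

TASK

The bulb in the lamp tester is to be changed. With the guard still down, turn the tester's selector to off (the ring mark); then lift the green-glazed guard by its bow handle to 60 degrees open, give or take 5, and hold it there so that the stallkeeper has both hands free to reach in. The guard falls shut by itself, so finish while still holding the handle in the fingers, and leave the other things on the counter where they are.

Things in the scene. Friction and masses are not known exactly. Their poses are not given: they have to be found in the camera images.
- tester: Lamp tester, fixed: dark wooden cabinet 170 (x) x 300 (y) x 130 mm high. Origin: centre of the underside; x to the back (away from the operator), y left, z up. Left half (y 0 to 150): open-topped lamp well with a bulb in a ceramic bayonet socket on a brass block, closed by the guard. Right half: flat brass top, 130 mm up, with the selector's flush dial in its middle.
- selector (a joint): Selector angle, rad, growing clockwise seen from above, -0.75 to 1.45. Sprung positions: -0.698 one dot (low voltage), 0 ring (off; pointer along the tester's +x), 0.698 two dots (half), 1.396 three dots (full). Starts at two or three dots. Let go, it snaps into the nearest position; leaving one takes up to 0.12 N m. Pointer direction: tester's +x turned clockwise by this angle.
- selector_grip (a point): On the selector's vertical axis (tester x 0, y -75 mm), 157 mm above the counter, 27 mm above the brass top: the height to grip. The knob is a black bar 50 long x 12 wide, its top 37.5 mm above the brass top, on a round skirt 46 mm across and 7.5 mm high. A white line on the bar's top and end marks the pointing end.
- guard (a joint): Opening angle of the guard in rad: 0 shut (lying flat on the well), growing as its front edge (towards the operator) rises, stop at 1.45; 60 degrees = 1.047. It weighs about 0.3 to 0.6 kg and falls shut from every angle; about 1.5 to 3 N upward at the handle lifts it.
- guard_hinge (a point): Middle of the guard's hinge axis, which lies level along the tester's y at the back of the well: tester x +79, y +75, z 134 mm. The guard is a brass frame 162 (from the hinge forward) x 146 x 10 mm with a green glass pane; shut, its top is 140 mm above the counter.
- handle (a point): Middle of the guard's bow handle: round brass bar 10 mm thick, 100 long, parallel to the hinge, on two sloping arms at its ends, 28 mm ahead of and 30 above the guard's front top edge. Point on the bar's axis; its y along it; turns with the guard. Guard shut: 190 mm ahead of (tester -x) and 36 above the hinge axis; at 60 degrees 64 ahead, 183 above. The bar can turn between the fingers.
- shade_ring: Bystander: brass shade ring, 136 mm across, 34 mm high, lying left of the tester. Origin: centre of the underside.
- bulb_rack: Bystander: wooden rack 190 x 64 x 35 mm right of the tester with two spare bulbs standing cap down. Origin: centre of the underside.
- bulb0: Bystander: spare clear bulb in the rack's front hole, 45 mm across, top 88 mm above the counter. Origin: under the cap.
- bulb1: Bystander: spare clear bulb in the rack's rear hole, same size. Origin: under the cap.
- pane: Bystander: loose green lantern pane 130 x 90 x 5 mm lying flat at the left of the counter. Origin: centre of the underside.
- bracket: Bystander: bronze wall bracket lying on its 160 x 50 mm plate, 100 mm high, at the right of the counter. Origin: centre of the underside.
- screwdriver: Bystander: screwdriver lying on the counter in front of the tester. Origin: centre of the underside.
- finial: Bystander: turned brass finial 32 mm across, 48 mm high, standing in front of the tester. Origin: centre of the underside.

How it is judged (in metres and radians):
On the way, in this order (a step that is already met when the one before it is completed fails the run):
1. the selector stands at off (ring mark) with the guard still down (value of joint selector between -0.15 and 0.15 rad and value of joint guard below 0.06 rad), for 0.3 s.
2. the guard is raised to 60 degrees by its handle (value of joint selector between -0.15 and 0.15 rad and value of joint guard between 0.9422 and 1.1522 rad and contact force between the fingers and guard above 0.5 N and distance between the grasp point and handle below 0.045 m), for 0.3 s.
At the end, for the whole second after the job is handed in: Through the last second the fingers hold the guard by its handle (touching with over 0.5 N, grasp point within 45 mm of its middle) at 60 degrees open within 6 degrees (0.942 to 1.152 rad), at rest; selector within 0.15 rad of the ring mark; bystanders within 30 mm (spare bulbs 20 mm, rack 10 mm) (all of step 2 and velocity of joint guard between -0.08 and 0.08 rad/s and distance of each of shade_ring, pane, bracket, screwdriver, finial from where it was at the start of the episode below 0.03 m and distance of bulb_rack from where it was at the start of the episode below 0.01 m and distance of each of bulb0, bulb1 from where it was at the start of the episode below 0.02 m); the arm keeps its last pose, push and grip.
It fails at once if the guard is lifted while the selector is not at off (value of joint guard above 0.12 rad and not (value of joint selector between -0.25 and 0.25 rad)).
It fails at once if a bystander on the counter is disturbed (distance of any of shade_ring, pane, bracket, screwdriver, finial from where it was at the start of the episode above 0.03 m or distance of bulb_rack from where it was at the start of the episode above 0.01 m or distance of any of bulb0, bulb1 from where it was at the start of the episode above 0.02 m).
It also fails if it takes over 58 s, if anything falls off the work surface, if the arm or the gripper's body presses on something with over 40 N, if the wrist force passes 120 N, or if a joint passes its speed limit or range.

ROBOT

A 6-joint arm with a two-finger parallel gripper is mounted at the origin on the work surface. World frame = base frame: x ahead of the robot, y to its left, z up, the work surface at z = 0. Lengths are in mm, angles in rad, forces in N, time in s.
With the tool pointing down it reaches from about 350 to 875 mm from the base axis. Payload 4.2 kg.
Tool frame: the origin (TCP) lies midway between the tips of the shut fingers; the grasp point (between the pads) lies 19 mm behind it; z points along the fingers, y is the line along which they close (so a half turn about z gives the same grasp; the last joint's range is limited). The gripper opens to 87 mm and grips with 3 to 60 N. Pads are 19 mm wide; open, the fingers measure 117 mm over their backs; the gripper's body (75 mm by 190 mm) begins 51 mm behind the grasp point.
Start: joints at [1.41, 0.385, 0.008, 0, -1.194, -0.259], TCP at [254.703, 570.724, 222.55] pointing down, gripper open.
Joint ranges: [-3.14, 3.14], [-1.21, 2.06], [-1.07, 1.41], [-3.16, 2.05], [-2.99, -0.16], [-3.1, 3.1]. Speed limits (rad/s): [2.79, 2.79, 3.14, 3.14, 3.14, 3.14].

INTERFACE

Orientations are given as a rotation vector (axis times angle).
In Python, from workcell import arm gives the robot as it stands. The module is installed in compiled form; this text tells all that it offers.
- The arm moves only by the tool move_arm, never from a script. Its arguments are lists of equal length, an entry for each row: "gripper": the gripper's target within -1 to 1 (fully open at 1, half-way at 0, shut at -1); "linear": the shift along the tool's x, y, z in mm, a list of three; "yaw": the turn about the tool's z in rad. A call has 1 to 12 rows; each row shifts and turns the commanded pose from where the row before left it, along the tool's axes as they then stand; what a row does not reach is not made up. A row lasts 1/8 s, in which the tool goes at most 62.5 mm and 10.7 degrees, less where a joint would pass 70% of its speed; a pose out of reach is approached as far as the arm can. A call with a gripper value outside its range is refused whole. The fingers move at their own pace and stop on an object; "grip_force" is the grip in N (left out, the last holds). Time passes only in rows, so rows that do not move let the fingers close. It gives the time, the measured TCP pose, the force, the opening and the grip force at its end, in the units of the state.
- arm.get_state(): the state, without advancing time (a new reading comes with each control period).
- arm.get_image(name): name is "scene" or "top" or "wrist"; returns the picture (420x560x3 uint8, red, green, blue); there is no depth.
- arm.camera_model(name): a dict with "fx", "fy", "cx", "cy" (pixels), "R" (3x3) and "t" (3): a world point X has camera coordinates R X + t. Camera axes: x right, y down, z forward; pixel columns grow to the right and rows downward; lengths in mm; the calibration is good to about 2 mm. A picture is of the moment at which its call begins: read the wrist's pose just before it. camera_model takes no time and is no camera call; for the wrist camera it gives the pose at the moment of the call.
- arm.sign_off(): hands the job in; it is judged then, once.
The state is a dict: "time_s": time; "qpos": joint angles; "joint_vel": joint speeds; "effort": joint torques, N m; "position": TCP position; "orientation": TCP orientation; "force": force on the tool from outside, world axes, zero at the start; "moment": the same for the moment, N m; "width": opening from 0.0 (shut) to 1.0 (fully open); "grasp_force": force on a finger pad.
Only numpy, scipy, OpenCV 4.12 (cv2) and the standard library are available. Lean on these libraries where they do the work, as an engineer would, in place of code of your own. Each camera call takes 0.05 s, during which the arm holds its last target. There are 200 camera calls.

## Working session

There is one attempt and no reset: what is moved stays moved. The work goes in short steps, Python scripts to look and compute and a tool call to move; the robot and the scene stay as the last step left them, time stands still between calls to the robot, and variables do not carry over. Pictures are saved under pics/ and viewed, at most 10 in all, crops included, and the job is handed in when it is done.

Besides the shell and the picture viewer there is one more tool, called after "Call:" as a command line: name --pt "numbers of a row" for each row, then --argument value for the rest. move_arm: Moves the arm, as the interface text tells. Its arguments: {"type":"object","properties":{"gripper":{"type":"array"},"linear":{"type":"array"},"yaw":{"type":"array"},"grip_force":{"type":"number"}},"required":["gripper","linear","yaw"]}

```bash
mkdir -p pics
python3 - <<'E'
from workcell import arm
import cv2,numpy as np
s=arm.get_state();print(s)
for n in("top","scene"):
    cv2.imwrite(f"pics/{n}0.png",arm.get_image(n)[:,:,::-1])
    m=arm.camera_model(n);print(n,{k:np.round(v,3).tolist() for k,v in m.items()})
E
```

```text
{'time_s': 0.0, 'qpos': array([ 1.40958207e+00,  3.85575364e-01,  6.60719599e-03, -5.39158083e-04,
       -1.19395956e+00, -2.58577134e-01]), 'joint_vel': array([ 5.75777723e-04, -3.04676126e-04,  1.18421033e-03,  7.11112335e-05,
        5.50840362e-04, -1.51345965e-03]), 'effort': array([-3.71618062e-04, -3.90667641e+01,  1.87396735e+01,  4.21976522e+00,
        1.08321989e-02, -1.97143290e-04]), 'position': array([254.4708422 , 570.18818456, 221.43498149]), 'orientation': array([ 3.07047188e+00, -6.54432361e-01, -6.22869703e-04]), 'force': array([0.48529081, 0.35670952, 0.14392514]), 'moment': array([0.03564711, 0.02681775, 0.00606468]), 'grasp_force': 0.0, 'width': 0.9972962479326178}
top {'fx': 536.56, 'fy': 536.56, 'cx': 286.865, 'cy': 207.891, 'R': [[0.027, -1.0, 0.003], [-0.995, -0.027, -0.093], [0.093, -0.0, -0.996]], 't': [3.257, 585.072, 2098.525]}
scene {'fx': 418.061, 'fy': 418.061, 'cx': 278.011, 'cy': 204.744, 'R': [[-0.625, 0.781, -0.006], [0.566, 0.448, -0.692], [-0.538, -0.436, -0.722]], 't': [372.743, -255.146, 1698.267]}
```

View pics/top0.png

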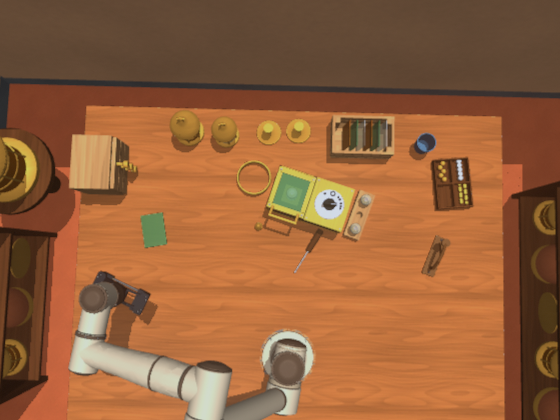

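View pics/scene0.png

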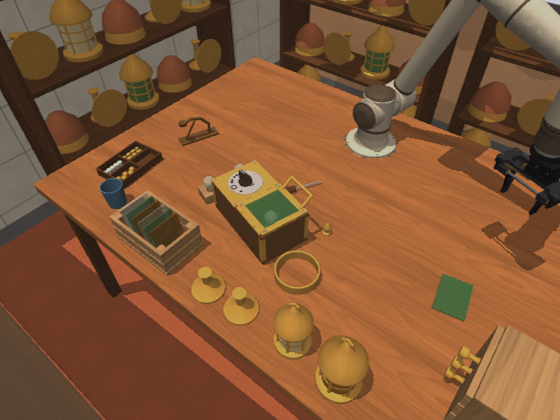

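The top view shows the tester at about (312,200), slightly rotated; its dial is near (329,205), the handle near (283,219), the rack on its right at (359,215), the screwdriver at (310,248) and the finial at (258,227). I'll enlarge this to measure it.

Run:
```python
import cv2
i=cv2.imread("pics/top0.png")[155:260,235:375]
cv2.imwrite("pics/top1.png",cv2.resize(i,None,fx=5.7,fy=5.7,interpolation=cv2.INTER_CUBIC))
```

```text
(no output)
```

View pics/top1.png

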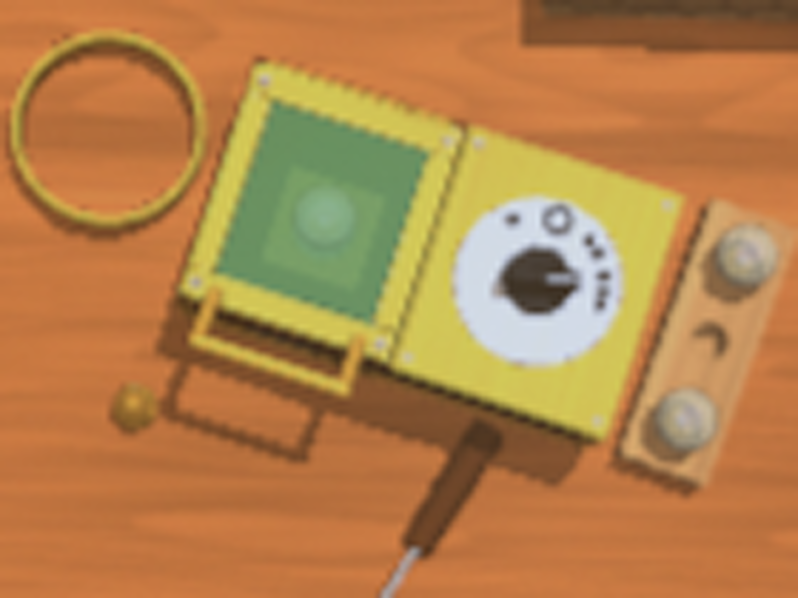

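The enlarged crop shows the brass top's corners at (467,125), (682,200), (603,440) and (392,365), the dial at (538,282), the handle bar from (193,338) to (350,388), and the pointer at three dots.

```bash
cat > h.py <<'E'
from workcell import arm
import numpy as np, cv2
from scipy.spatial.transform import Rotation as Ro
def ray(n,p,z,m=None):
    m=m or arm.camera_model(n);R=np.array(m["R"]);t=np.array(m["t"])
    d=R.T@[(p[0]-m["cx"])/m["fx"],(p[1]-m["cy"])/m["fy"],1];c=-R.T@t
    return c+d*(z-c[2])/d[2]
def proj(m,X):
    c=np.array(m["R"])@X+np.array(m["t"]);return m["fx"]*c[0]/c[2]+m["cx"],m["fy"]*c[1]/c[2]+m["cy"]
def tw(pose,p): # tester->world
    x,y,a=pose;c,s=np.cos(a),np.sin(a);return np.array([x+c*p[0]-s*p[1],y+s*p[0]+c*p[1],p[2]])
def tool(): # world error -> tool axes
    s=arm.get_state();return s,Ro.from_rotvec(s["orientation"])
E
python3 - <<'E'
from h import *
from scipy.optimize import least_squares
f=lambda p:(235+(p[0]+.5)/5.7-.5,155+(p[1]+.5)/5.7-.5)
P=[((682,200),(85,-150,130)),((603,440),(-85,-150,130)),((538,282),(0,-75,131)),((193,338),(-111,125,170)),((350,388),(-111,25,170)),((258,62),(84,148,140)),((182,295),(-83,148,140))]
W=[ray("top",f(p),q[2]) for p,q in P]
r=least_squares(lambda v:np.concatenate([(tw(v,q)-w)[:2] for (p,q),w in zip(P,W)]),[500,0,-.2],x_scale=[100,100,1],loss='soft_l1')
print(r.x);print(np.round(r.fun.reshape(-1,2),1))
v=r.x
for n,q in dict(sel=(0,-75,157),handle=(-111,75,170),h60=(15,75,317),hinge=(79,75,134)).items(): print(n,np.round(tw(v,q)))
for n,p,z in[("finial",(133,405),40),("sd end",(485,435),20),("rackb0",(685,420),80),("rackb1",(745,255),80)]: print(n,np.round(ray("top",f(p),z)))
s,R=tool();print(np.round(R.as_matrix(),3))
m=arm.camera_model("wrist");Rt=R.as_matrix();print({k:np.round(m[k],2).tolist() for k in m});c=-np.array(m["R"]).T@np.array(m["t"]);print("cam in tool",Rt.T@(c-s["position"]),(np.array(m["R"])@Rt).round(3))
E
```

```text
[ 6.15280902e+02 -6.68542165e+01 -2.96142855e-01]
[[ 1.5 -1.5]
 [-0.4 -1.5]
 [-0.5  0.5]
 [-1.8 -1.5]
 [-1.3  5.3]
 [ 4.4  0.1]
 [ 1.1  3.2]]
sel [ 593. -139.  157.]
handle [531.  37. 170.]
h60 [652.   1. 317.]
hinge [713. -18. 134.]
finial [511. 131.  40.]
sd end [ 498. -113.   20.]
rackb0 [ 508. -244.   80.]
rackb1 [ 621. -283.   80.]
[[ 0.913 -0.408 -0.001]
 [-0.408 -0.913 -0.002]
 [ 0.     0.002 -1.   ]]
{'fx': 372.45, 'fy': 372.45, 'cx': 282.19, 'cy': 207.98, 'R': [[-0.41, -0.91, 0.0], [-0.88, 0.39, 0.27], [-0.24, 0.11, -0.96]], 't': [626.15, -32.71, 391.0]}
cam in tool [  72.41052512   -1.86609316 -163.28341466] [[-0.     1.     0.001]
 [-0.964  0.    -0.265]
 [-0.265 -0.001  0.964]]
```

The tester is at (615,-67) with yaw -0.296, and the knob is at about (593,-139). Next I move above the knob.

Call:
move_arm --gripper '[1,1,1,1,1,1,1,1,1,1,1,1]' --pt "45 38 0" --pt "45 38 0" --pt "45 38 0" --pt "45 38 0" --pt "45 38 0" --pt "45 38 0" --pt "45 38 0" --pt "45 38 0" --pt "45 38 0" --pt "45 38 0" --pt "45 38 0" --pt "45 38 0" --yaw '[0,0,0,0,0,0,0,0,0,0,0,0]'

```text
time_s: 1.6
position: [562.3, -67.6, 222.2]
orientation: [3.073, -0.655, -0.001]
force: [0.1, 0.3, 0.8]
width: 1.002
grasp_force: 0.0
```

Call:
move_arm --gripper '[1,1,1,1,1,1,1,1,1,1,1]' --pt "30 27 0" --pt "29 26 0" --pt "0 0 0" --pt "0 0 0" --pt "0 0 0" --pt "0 0 0" --pt "0 0 0" --pt "0 0 0" --pt "0 0 0" --pt "0 0 0" --pt "0 0 0" --yaw '[0,0,0.18,0.18,0.18,0.18,0.18,0.18,0.18,0,0]'

```text
time_s: 2.98
position: [594.1, -138.2, 222.3]
orientation: [2.1, -2.336, -0.001]
force: [-0.0, -0.1, -0.1]
width: 0.997
grasp_force: 0.0
```

```bash
cat > look.py <<'E'
from h import *
import sys
s,R=tool();m=arm.camera_model("wrist");i=arm.get_image("wrist")[:,:,::-1].copy()
V=[615.3,-66.9,-.296]
for q in[(0,-75,167.5),(-111,75,170),(-111,25,170),(-111,125,170),(-85,-150,130),(-85,0,130),(85,0,130)]:
    try: cv2.circle(i,tuple(int(round(a)) for a in proj(m,tw(V,q))),3,(255,0,255),1)
    except Exception as e: pass
cv2.imwrite(sys.argv[1],i);import pickle;pickle.dump(m,open(sys.argv[1]+".pkl","wb"))
print(s["time_s"],s["position"],R.as_matrix().round(3).tolist(),s["force"])
E
python3 look.py pics/w1.png
```

```text
2.975 [ 594.09343164 -138.18110951  222.25360099] [[-0.106, -0.994, -0.001], [-0.994, 0.106, 0.0], [-0.0, 0.001, -1.0]] [-0.03319179 -0.13056818 -0.05364459]
```

View pics/w1.png

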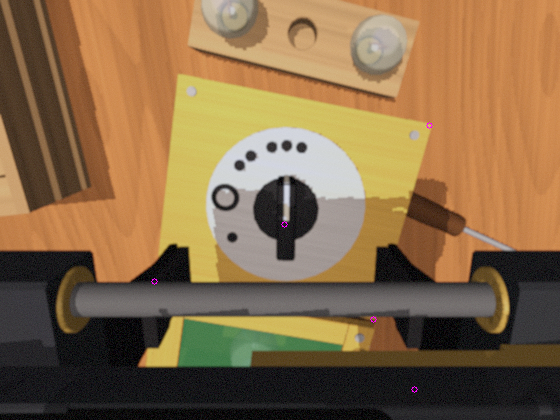

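The wrist picture shows the knob centred near (286,217), pointing at three dots, with the dial's centre at (286,203) and the front-right brass corner at (431,126). This agrees with the prediction to within a few mm.

Run:
```python
from h import *
import pickle
m=pickle.load(open("pics/w1.png.pkl","rb"))
for n,p,z in[("knobtop",(286.5,217),167.5),("dial",(286,203),130.5),("skirt",(286,208),137.5),("c1",(431,125),130),("c2",(179,74),130),("pt a",(288,180),167.5),("pt b",(286,258),167.5)]: print(n,ray(0,p,z,m).round(1))
```

```text
knobtop [ 591.4 -142.8  167.5]
dial [ 591.4 -141.9  130.5]
skirt [ 591.7 -140.2  137.5]
c1 [ 489.2 -185.2  130. ]
c2 [ 651.4 -235.   130. ]
pt a [ 588.1 -165.5  167.5]
pt b [ 594.5 -115.9  167.5]
```

Call:
move_arm --gripper '[0,0,0,0,0,-1,-1,-1,-1,-1,-1]' --pt "3 2 0" --pt "0 0 25" --pt "0 0 25" --pt "0 0 20" --pt "0 0 11" --pt "0 0 0" --pt "0 0 0" --pt "0 0 0" --pt "0 0 0" --pt "0 0 0" --pt "0 0 0" --yaw '[0.02,0,0,0,0,0,0,0,0,0,0]' --grip_force 30

```text
time_s: 4.4
position: [591.7, -140.9, 142.2]
orientation: [2.074, -2.36, -0.0]
force: [-2.8, 0.3, 4.3]
width: 0.14
grasp_force: 30.0
```

Call:
move_arm --gripper '[-1,-1,-1,-1,-1,-1,-1,-1,-1,-1,-1,-1]' --pt "0 0 0" --pt "0 0 0" --pt "0 0 0" --pt "0 0 0" --pt "0 0 0" --pt "0 0 0" --pt "0 0 0" --pt "0 0 0" --pt "0 0 0" --pt "0 0 0" --pt "0 0 0" --pt "0 0 0" --yaw '[-0.14,-0.14,-0.14,-0.14,-0.14,-0.14,-0.14,-0.14,-0.14,-0.14,0,0]'

```text
time_s: 5.9
position: [591.8, -140.9, 142.2]
orientation: [3.106, -0.473, 0.0]
force: [-2.9, 1.5, 5.5]
width: 0.134
grasp_force: 30.0
```

Run:
```python
from h import *
s,R=tool();x=R.as_matrix()[:,0];print(np.arctan2(x[1],x[0]),s["moment"],s["width"],s["force"])
```

```text
-0.3020873863761146 [0.49318342 0.83802564 0.10960726] 0.13418119451870197 [-2.89184621  1.54464018  5.49551932]
```

Call:
move_arm --gripper '[0,0,0,0,0,0,0,0]' --pt "0 0 0" --pt "0 0 0" --pt "0 0 0" --pt "0 0 -20" --pt "0 0 -30" --pt "0 0 -35" --pt "0 0 0" --pt "0 0 0" --yaw '[0,0,0,0,0,0,0,0]'

```text
time_s: 6.9
position: [591.5, -140.8, 225.8]
orientation: [-3.106, 0.47, 0.002]
force: [-0.4, 0.4, -0.6]
width: 0.502
grasp_force: 0.0
```

```bash
python3 look.py pics/w2.png
```

```text
6.9 [ 591.48907373 -140.84700421  225.80779974] [[0.955, -0.296, -0.001], [-0.296, -0.955, 0.001], [-0.001, -0.0, -1.0]] [-0.4248716   0.40733797 -0.64395708]
```

View pics/w2.png

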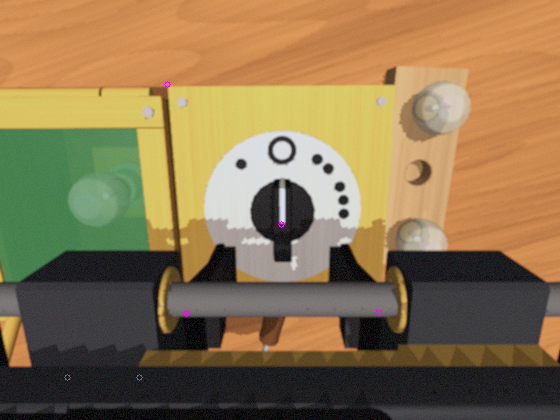

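The knob's white line now points at the ring, (282,150), so the selector is off. Next I move over the handle.

Call:
move_arm --gripper '[0,0,0,0,0,0,0,0,0,0,0,0]' --pt "-28 -38 0" --pt "-28 -38 0" --pt "-28 -37 0" --pt "-27 -37 0" --pt "0 0 0" --pt "0 0 0" --pt "0 0 0" --pt "0 0 0" --pt "0 0 0" --pt "0 0 0" --pt "0 0 0" --pt "0 0 0" --yaw '[0,0,0.17,0.175,0.175,0.175,0.175,0.175,0.175,0.175,0.175,0]'

```text
time_s: 8.45
position: [537.2, 36.8, 225.3]
orientation: [1.867, -2.524, -0.001]
force: [-0.5, -0.3, 0.3]
width: 0.5
grasp_force: 0.0
```

```bash
sed -i 's/V=.*/V=[614,-69,-.297]/' look.py; python3 look.py pics/w3.png
```

```text
8.45 [537.1645986   36.82884447 225.3103541 ] [[-0.293, -0.956, -0.002], [-0.956, 0.293, -0.001], [0.001, 0.002, -1.0]] [-0.46400443 -0.26715674  0.28158329]
```

View pics/w3.png

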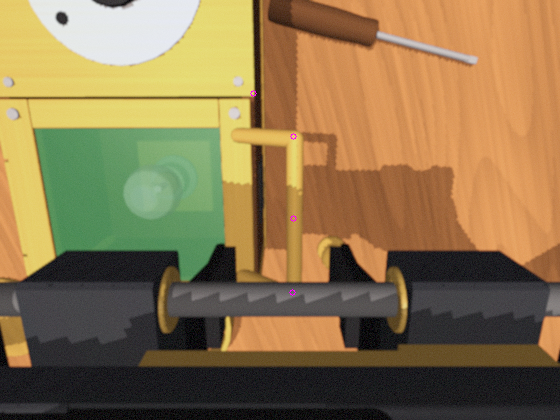

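The bar lies vertically along column 294, from (294,136) to about (294,293), right on the predicted marks. The handle's middle is therefore (530,35,170). I descend and grip.

Call:
move_arm --gripper '[0,0,0,0,0,-1,-1,-1,-1,-1]' --pt "4 6.5 0" --pt "0 0 22" --pt "0 0 22" --pt "0 0 20" --pt "0 0 10" --pt "0 0 0" --pt "0 0 0" --pt "0 0 0" --pt "0 0 0" --pt "0 0 0" --yaw '[0,0,0,0,0,0,0,0,0,0]' --grip_force 25

```text
time_s: 9.75
position: [529.1, 35.4, 152.9]
orientation: [1.865, -2.526, -0.003]
force: [-4.5, 2.3, 4.3]
width: 0.107
grasp_force: 25.0
```

Run:
```python
from h import *
s,R=tool();print(s["position"],s["width"]*87,s["force"],R.as_matrix()[:2,:2].round(3).tolist())
# arc steps: forward distance (tester +x => -tool y), up (-tool z)
a0=np.arctan2(36,190);r=np.hypot(36,190)
a=a0+np.deg2rad(np.r_[0,1:61:4] if 0 else np.linspace(0,60,21))
print(np.c_[r*(np.cos(a[:-1])-np.cos(a[1:])),r*(np.sin(a[1:])-np.sin(a[:-1]))].round(1).tolist())
```

```text
[529.12207845  35.39965632 152.86996064] 9.268163051736636 [-4.52810237  2.34962425  4.30229566] [[-0.295, -0.956], [-0.956, 0.295]]
[[2.1, 9.9], [2.7, 9.8], [3.2, 9.6], [3.7, 9.4], [4.2, 9.2], [4.6, 9.0], [5.1, 8.7], [5.5, 8.5], [6.0, 8.2], [6.4, 7.8], [6.8, 7.5], [7.2, 7.1], [7.6, 6.7], [7.9, 6.3], [8.2, 5.9], [8.5, 5.5], [8.8, 5.0], [9.0, 4.6], [9.3, 4.1], [9.5, 3.6]]
```

Call:
move_arm --gripper '[-1,-1,-1,-1,-1,-1,-1,-1,-1,-1]' --pt "0 -2.1 -9.9" --pt "0 -2.7 -9.8" --pt "0 -3.2 -9.6" --pt "0 -3.7 -9.4" --pt "0 -4.2 -9.2" --pt "0 -4.6 -9.0" --pt "0 -5.1 -8.7" --pt "0 -5.5 -8.5" --pt "0 -6 -8.2" --pt "0 -6.4 -7.8" --yaw '[0,0,0,0,0,0,0,0,0,0]'

```text
time_s: 11.0
position: [569.5, 23.0, 243.9]
orientation: [1.864, -2.525, -0.006]
force: [-9.2, 6.8, 5.1]
width: 0.102
grasp_force: 25.0
```

Call:
move_arm --gripper '[-1,-1,-1,-1,-1,-1,-1,-1,-1,-1,-1,-1]' --pt "0 -6.3 -7.6" --pt "0 -6.7 -7.2" --pt "0 -7.2 -6.8" --pt "0 -7.6 -6.4" --pt "0 -8 -6" --pt "0 -8.3 -5.5" --pt "0 -8.6 -5.0" --pt "0 -9 -4.6" --pt "0 -9.1 -4.1" --pt "0 -9.3 -3.6" --pt "0 0 0" --pt "0 0 0" --yaw '[0,0,0,0,0,0,0,0,0,0,0,0]'

```text
time_s: 12.5
position: [649.4, -1.4, 301.4]
orientation: [-1.865, 2.525, -0.003]
force: [-3.4, 2.5, 5.4]
width: 0.103
grasp_force: 25.0
```

Run:
```python
from h import *
s,R=tool();g=s["position"]-19*R.as_matrix()[:,2];V=(614,-69,-.297)
h=tw(V,(79,75,134));d=g-h;f=-(d[0]*np.cos(V[2])+d[1]*np.sin(V[2]))
print(s["time_s"],g,f,d[2],np.hypot(f,d[2]),np.rad2deg(np.arctan2(d[2],f)-np.arctan2(36,190)),s["force"],s["width"])
print("expected handle",tw(V,(15,75,317)))
cv2.imwrite("pics/s2.png",cv2.resize(arm.get_image("scene")[100:300,180:380,::-1],None,fx=3,fy=3,interpolation=cv2.INTER_CUBIC))
```

```text
12.5 [649.36797725  -1.42546608 320.38403308] 64.95635843014313 186.3840330794892 197.37866218890366 60.057277330125494 [-3.41426211  2.52676749  5.41070286] 0.10319296023592259
expected handle [650.29224662  -1.67338687 317.        ]
```

View pics/s2.png

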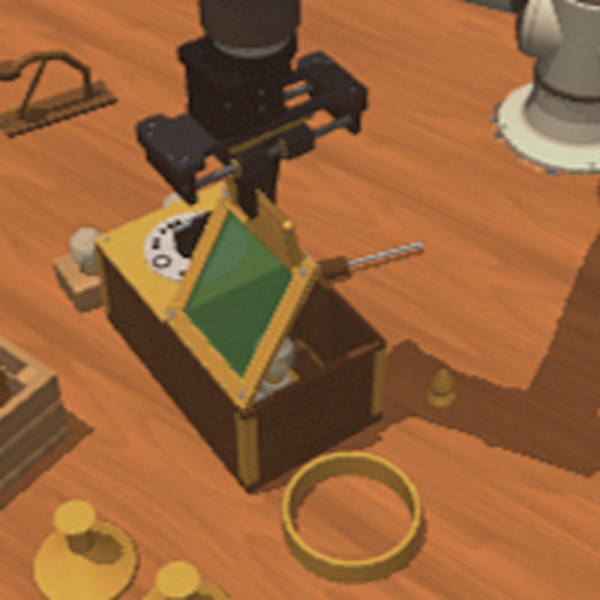

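The guard stands raised at about 60° with its handle in the fingers. The ring, finial, rack and screwdriver are where they were. I check that the arm is at rest and hand the job in.

Run:
```python
from workcell import arm
s=arm.get_state();print(abs(s["joint_vel"]).max(),s["grasp_force"]);print(arm.sign_off())
```

```text
0.002830240626062812 25.011874437332153
the job is handed in; nothing more can be done
None
```

The job is handed in: the selector is at off, and the fingers hold the guard by its handle at about 60° with a 25 N grip; the result of the judging was not shown.

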